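Set the stock tags at the jeweller's bench

ROBOT

A 7-joint arm with a two-finger parallel gripper is mounted at the origin on the work surface. World frame = base frame: x ahead of the robot, y to its left, z up, the work surface at z = 0. Lengths are in mm, angles in rad, forces in N, time in s.
With the tool pointing down it reaches from about 350 to 775 mm from the base axis. Payload 3.1 kg.
Tool frame: the origin (TCP) lies between the finger pads; the fingertips stand tips_ahead ahead of it and the grasp point (between the pads) lies 11 mm behind it (tips_ahead is the distance from the TCP to the fingertips, in mm); z points along the fingers, y is the direction in which the jaws open and shut (so a half turn about z gives the same grasp; the last joint's range is limited). The gripper opens to 85 mm and grips with 20 to 120 N. Pads are 22 mm wide; open, the fingers measure 114 mm over their backs; the gripper's body (76 mm by 85 mm) begins 54 mm behind the grasp point. The pads swing forward as they close: fully open they stand 13 mm farther back than shut.
Start: joints at [-1.215, 0.311, 0.014, 1.512, -0.004, 1.319, -0.027], TCP at [213.04, 507.081, 239.304] pointing down, gripper open.
Joint ranges: [-2.7, 2.7], [-0.3, 1.91], [-1.27, 1.3], [0.12, 2.57], [-1.44, 4.58], [0.2, 2.03], [-3.05, 3.05]. Speed limits (rad/s): [2.79, 2.79, 3.14, 3.14, 3.14, 3.14, 3.14].

INTERFACE

Orientations are given as a 3x3 rotation matrix whose columns are the frame's x, y, z axes.
In Python, from bench import * gives the robot as it stands.
- The arm moves only by the tool move_arm, never from a script. Its argument "rows" is a list of rows, each an object of numbers: "dx", "dy", "dz": the shift along the world's x, y, z in cm; "ax", "ay", "az": the turn, a rotation vector about the world's x, y, z in rad; "claw": the opening in per cent of the stroke, from 0 (shut) to 100 (fully open). A call has 1 to 20 rows; each row shifts and turns the pose as measured when the row begins; what a row does not reach is not made up. A row lasts 1/8 s, in which the tool goes at most 62.5 mm and 10.7 degrees, less where a joint would pass 70% of its speed; a pose out of reach is approached as far as the arm can. A call is refused whole if a number of a shift passes 6.25 or a number of a turn 0.188, either way. A call with a gripper value outside its range is refused whole. The fingers move at their own pace and stop on an object; "force" is the grip in N (left out, the last holds). Time passes only in rows, so rows that do not move let the fingers close. It gives the time, the measured TCP pose, the force and the opening at its end, in the units of the state.
- get_state(): the state, without advancing time (a new reading comes with each control period).
- camera(name): name is "scene" or "top"; returns the picture (400x640x3 uint8, red, green, blue); there is no depth.
- get_calibration(name): a dict with "fx", "fy", "cx", "cy" (pixels), "world_from_camera" (4x4, takes a point from camera to world coordinates). Camera axes: x right, y up, looking along -z (the intrinsics and any distortion apply to the point x, -y, -z); pixel columns grow to the right and rows downward; lengths in mm; the calibration is good to about 2 mm. A picture is of the moment at which its call begins. get_calibration takes no time and is no camera call.
- sign_off(): hands the job in, once; it reports no verdict.
The state is a dict: "time_s": time; "q": joint angles; "qvel": joint speeds; "effort": joint torques, N m; "eef_pos": TCP position; "orientation": TCP orientation; "contact_force": force on the tool from outside, world axes, zero at the start; "torque": the same for the moment, N m; "finger_gap": finger opening in mm.
Only numpy, scipy, OpenCV 4.12 (cv2) and the standard library are available. Lean on these libraries where they do the work, as an engineer would, in place of code of your own. Each camera call takes 0.05 s, during which the arm holds its last target.

TASK

Set the four hinged brass stock tags on the board so that only the full bins are marked in stock: with a fingertip, push tags over so that each tag in front of a full bin leans towards its bin, raised-ring face up, and each tag in front of a bin that is not full leans away from its bin, raised-bar face up. Some tags may already be right. Pick nothing up, and leave the bins and everything else on the bench and board where they stand.

Things in the scene. Friction and masses are not known exactly. Their poses are not given: they have to be found in the camera images.
- stand_a: Dark wooden block 22 x 62 x 19 mm fixed on the board, carrying brass tag a between 2 steel cheeks 29 mm high. Origin: centre of its underside, 15 mm above the bench. Own x points level to the bin behind it (bin centre 115 mm along x), y along the hinge, z up. Hinge line 25 mm straight above the origin. The four stands stand in a row, 85 mm apart, in any order.
- tag_a (a joint): Lean of brass tag a (plate 3 mm thick, 44 mm wide, 50 mm from hinge line to free edge), rad. 0 upright; +0.65 (stop) tipped towards its bin, raised-ring face up (in stock); -0.65 (stop) tipped away from its bin, raised-bar face up (reorder). Swings freely (35 g, almost no friction, no spring): once past upright it falls to the stop by its own weight.
- stand_b: Dark wooden block 22 x 62 x 19 mm fixed on the board, carrying brass tag b between 2 steel cheeks 29 mm high. Origin: centre of its underside, 15 mm above the bench. Own x points level to the bin behind it (bin centre 115 mm along x), y along the hinge, z up. Hinge line 25 mm straight above the origin. The four stands stand in a row, 85 mm apart, in any order.
- tag_b (a joint): Lean of brass tag b (plate 3 mm thick, 44 mm wide, 50 mm from hinge line to free edge), rad. 0 upright; +0.65 (stop) tipped towards its bin, raised-ring face up (in stock); -0.65 (stop) tipped away from its bin, raised-bar face up (reorder). Swings freely (35 g, almost no friction, no spring): once past upright it falls to the stop by its own weight.
- stand_c: Dark wooden block 22 x 62 x 19 mm fixed on the board, carrying brass tag c between 2 steel cheeks 29 mm high. Origin: centre of its underside, 15 mm above the bench. Own x points level to the bin behind it (bin centre 115 mm along x), y along the hinge, z up. Hinge line 25 mm straight above the origin. The four stands stand in a row, 85 mm apart, in any order.
- tag_c (a joint): Lean of brass tag c (plate 3 mm thick, 44 mm wide, 50 mm from hinge line to free edge), rad. 0 upright; +0.65 (stop) tipped towards its bin, raised-ring face up (in stock); -0.65 (stop) tipped away from its bin, raised-bar face up (reorder). Swings freely (35 g, almost no friction, no spring): once past upright it falls to the stop by its own weight.
- stand_d: Dark wooden block 22 x 62 x 19 mm fixed on the board, carrying brass tag d between 2 steel cheeks 29 mm high. Origin: centre of its underside, 15 mm above the bench. Own x points level to the bin behind it (bin centre 115 mm along x), y along the hinge, z up. Hinge line 25 mm straight above the origin. The four stands stand in a row, 85 mm apart, in any order.
- tag_d (a joint): Lean of brass tag d (plate 3 mm thick, 44 mm wide, 50 mm from hinge line to free edge), rad. 0 upright; +0.65 (stop) tipped towards its bin, raised-ring face up (in stock); -0.65 (stop) tipped away from its bin, raised-bar face up (reorder). Swings freely (35 g, almost no friction, no spring): once past upright it falls to the stop by its own weight.
- bin_discs: Open square aluminium bin, 60 x 60 mm, 40 mm high, 4 mm walls, standing loose on the stock board behind one of the tags (any of the four places). Origin at the centre of its underside. FULL: packed with a file of brass discs, 48 mm across, on edge, which stand up to 53 mm high.
- bin_stacks: Open square aluminium bin, 60 x 60 mm, 40 mm high, 4 mm walls, standing loose on the stock board behind one of the tags (any of the four places). Origin at the centre of its underside. FULL: four stacks of small brass blanks, 23 mm across, up to the rim.
- bin_single: Open square aluminium bin, 60 x 60 mm, 40 mm high, 4 mm walls, standing loose on the stock board behind one of the tags (any of the four places). Origin at the centre of its underside. NOT full: one last small blank lies on its floor.
- bin_bars: Open square aluminium bin, 60 x 60 mm, 40 mm high, 4 mm walls, standing loose on the stock board behind one of the tags (any of the four places). Origin at the centre of its underside. FULL: packed with square brass bar blanks, 49 mm long, up to the rim.
- board: Wooden stock board, 215 x 370 x 15 mm, fixed flat on the bench; origin at the centre of its underside, own x from the tags to the bins, long side along y. The hinge line lies at x = -55 mm, the bins' centres at x = +60 mm.
- ring_blank: Loose steel ring, 22 mm across, 6 mm high, lying on the board between the tags and the bins, midway between two places. Origin: centre of its underside. To be left where it is.
- punch: Loose steel doming punch, 18 mm thick at most, 60 mm tall, standing on the board between the two middle bins. Origin: centre of its underside. To be left where it is.
- bangle_big: Loose steel bangle, 72 mm across, 7 mm high, lying on the bench. Origin: its centre, on the bench. To be left where it is.
- bangle_small: Loose brass bangle, 60 mm across, 6 mm high, lying on the bench in front of the board. Origin: its centre, on the bench. To be left where it is.
- hammer: Loose hammer, 220 mm long, lying on the bench. To be left where it is.
- scraper: Loose hand tool with wooden handle, 170 mm, lying on the bench. To be left where it is.
- bench_block: Loose steel bench block, 70 x 70 x 22 mm. Origin: centre of its underside. To be left where it is.
- jar: Loose amber glass jar, 52 mm across, 65 mm high. Origin: centre of its underside. To be left where it is.
Not all that is in view belongs to the job. Leave any pink look-alike of the bin_bars alone.

How it is judged:
By the outcome, as a careful person would: the job done as asked, in the order asked, and still so for the second after the job is handed in, with the robot touching nothing.
It also fails if it takes over 54 s, if anything falls off the work surface, if the arm or the gripper's body presses on something with over 40 N, if the wrist force passes 120 N, or if a joint passes its speed limit or range.

## Working session

There is one attempt and no reset: what is moved stays moved. The work goes in short steps, Python scripts to look and compute and a tool call to move; the robot and the scene stay as the last step left them, time stands still between calls to the robot, and variables do not carry over. Pictures are saved under pics/ and viewed, and the job is handed in when it is done.

Besides the shell and the picture viewer there is one more tool, called after "Emit:" as name(argument=value, ...) on one line, values as JSON. move_arm: Moves the arm, as the interface text tells. Its arguments: {"type":"object","properties":{"rows":{"type":"array"},"force":{"type":"number"}},"required":["rows"]}

```bash
mkdir -p pics; ls; python3 - <<'E'
from bench import *
import cv2,numpy as np
for n in("scene","top"):
    im=camera(n); cv2.imwrite(f"pics/{n}0.png",im[:,:,::-1])
    c=get_calibration(n); print(n,{k:np.round(v,3).tolist() for k,v in c.items()})
s=get_state();print(s)
E
```

```text
pics
scene {'fx': 465.524, 'fy': 465.524, 'cx': 317.984, 'cy': 195.17, 'world_from_camera': [[0.129, -0.586, 0.8, 1707.745], [0.991, 0.061, -0.115, -179.322], [0.018, 0.808, 0.589, 923.665], [0.0, 0.0, 0.0, 1.0]]}
top {'fx': 514.463, 'fy': 514.463, 'cx': 316.248, 'cy': 203.159, 'world_from_camera': [[-0.015, 0.986, -0.169, 310.655], [-1.0, -0.017, -0.008, -24.481], [-0.01, 0.169, 0.986, 1401.864], [0.0, 0.0, 0.0, 1.0]]}
{'time_s': 0.1, 'q': array([-1.21468532,  0.31167192,  0.01403153,  1.51290774, -0.00438345,
        1.31919804, -0.02719013]), 'qvel': array([ 0.00020954, -0.00179514, -0.00044968, -0.00343136, -0.00103814,
       -0.0002213 , -0.00039872]), 'effort': array([ 7.52749038e-04, -3.80855834e+01,  1.46657880e-01, -2.31243253e+01,
        1.24092479e-02,  7.98836496e-03,  2.91822425e-05]), 'eef_pos': array([212.83340806, 506.45632032, 238.31093511]), 'orientation': array([[-9.21932097e-01,  3.87350853e-01, -7.24502125e-04],
       [ 3.87351513e-01,  9.21929871e-01, -2.02927386e-03],
       [-1.18100811e-04, -2.15148970e-03, -9.99997679e-01]]), 'contact_force': array([ 0.62200731, -0.74687071, -0.03825339]), 'torque': array([ 0.03233652, -0.0452981 , -0.0020283 ]), 'finger_gap': 84.92490805444837}
```

View pics/scene0.png

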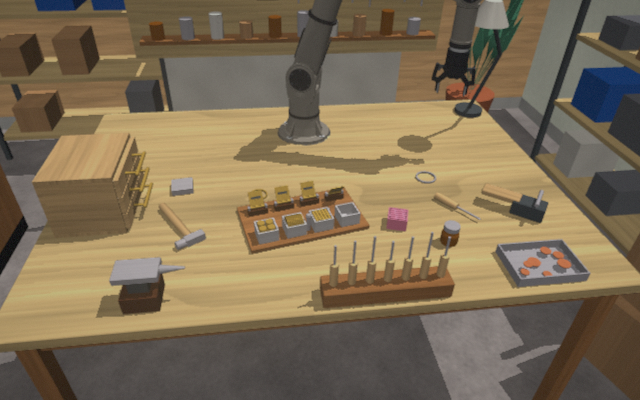

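View pics/top0.png

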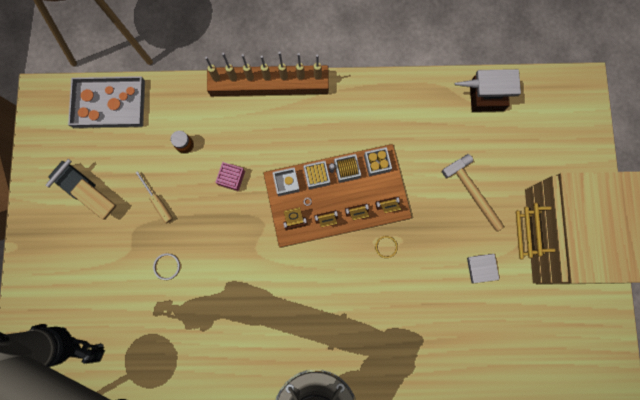

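```bash
python3 - <<'E'
import cv2
a=cv2.imread("pics/top0.png")[135:255,255:420]
cv2.imwrite("pics/t1.png",cv2.resize(a,None,fx=4.8,fy=4.8,interpolation=cv2.INTER_CUBIC))
a=cv2.imread("pics/scene0.png")[175:255,230:375]
cv2.imwrite("pics/s1.png",cv2.resize(a,None,fx=5.5,fy=5.5,interpolation=cv2.INTER_CUBIC))
E
```

```text
(no output)
```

View pics/t1.png

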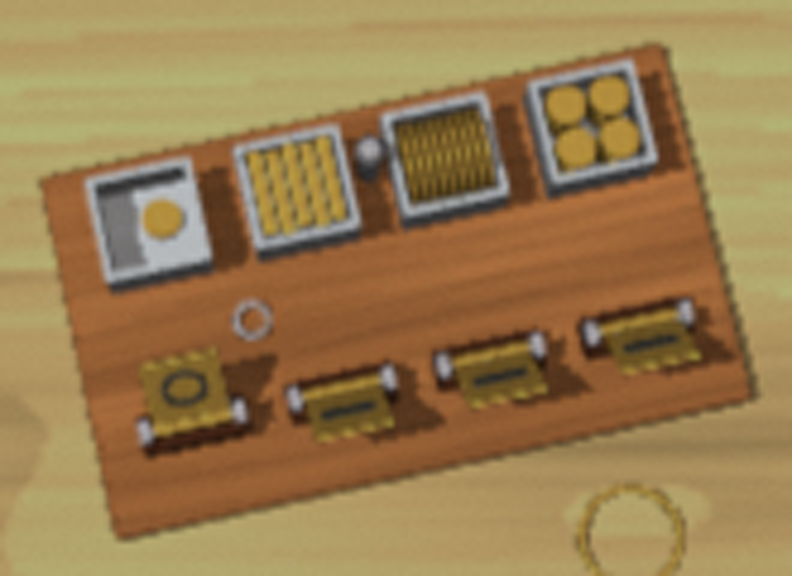

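View pics/s1.png

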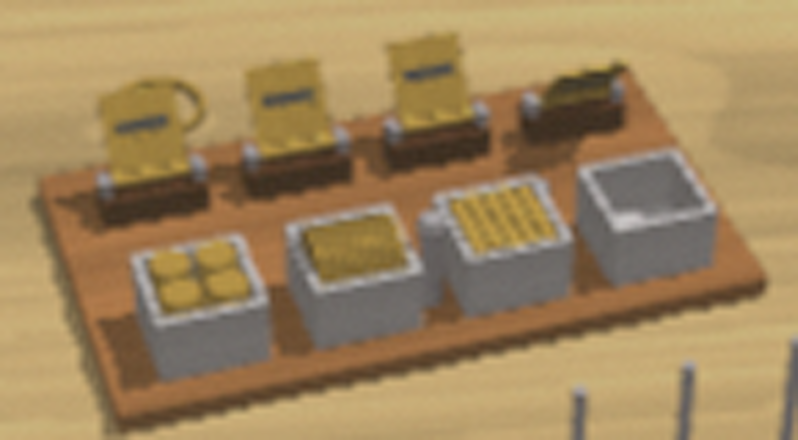

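```bash
cat > h.py <<'E'
from bench import *
import numpy as np,cv2
C={n:get_calibration(n) for n in("top","scene")}
def ray(n,u,v):
    c=C[n];T=np.array(c["world_from_camera"])
    d=np.array([(u-c["cx"])/c["fx"],-(v-c["cy"])/c["fy"],-1.])
    return T[:3,3],T[:3,:3]@d
def onz(n,u,v,z):
    o,d=ray(n,u,v);return o+d*(z-o[2])/d[2]
def two(a,b):
    (o1,d1),(o2,d2)=ray("top",*a),ray("scene",*b)
    d1/=np.linalg.norm(d1);d2/=np.linalg.norm(d2)
    s=np.linalg.lstsq(np.c_[d1,-d2],o2-o1,rcond=None)[0]
    p,q=o1+s[0]*d1,o2+s[1]*d2
    return (p+q)/2,np.linalg.norm(p-q)
def proj(n,P):
    c=C[n];T=np.linalg.inv(np.array(c["world_from_camera"]));p=T[:3,:3]@P+T[:3,3]
    return c["cx"]+c["fx"]*p[0]/-p[2],c["cy"]-c["fy"]*p[1]/-p[2]
E
python3 - <<'E'
from h import *
t=lambda x,y:((x+.5)/4.8+255-.5,(y+.5)/4.8+135-.5)
s=lambda x,y:((x+.5)/5.5+230-.5,(y+.5)/5.5+175-.5)
print("corners top z15")
K=[(40,178),(662,43),(757,400),(118,538)]
P=np.array([onz("top",*t(*k),15) for k in K]);print(P.round(1))
print(np.linalg.norm(P-np.roll(P,-1,0),axis=1))
print("centre",P.mean(0))
S=np.array([onz("scene",*s(*k),15) for k in [(767,282),(122,418),(42,182),(625,68)]]);print(S.round(1));print("centre",S.mean(0))
# cheeks: top img, tops at z~44 ; scene
tc=[(147,433),(238,411),(295,399),(390,378),(444,367),(538,345),(592,333),(686,311)]
sc=[(615,92),(529,104),(481,113),(392,130),(343,134),(249,157),(197,163),(105,182)]
for a,b in zip(tc,sc):
    p,e=two(t(*a),s(*b));print(p.round(1),round(e,1), onz("top",*t(*a),42).round(1))
# free edge of tags
for a,b in [((180,358),(570,82)),((354,436),(422,38)),((508,402),(280,64)),((656,366),(132,93))]:
    p,e=two(t(*a),s(*b));print("edge",p.round(1),round(e,1))
E
```

```text
corners top z15
[[ 638.8  132.5   15. ]
 [ 712.8 -228.7   15. ]
 [ 502.8 -274.    15. ]
 [ 430.5   88.1   15. ]]
[368.67459697 214.78544071 369.23714492 212.94464051]
centre [571.24437722 -70.49168381  15.        ]
[[ 646.3  133.1   15. ]
 [ 717.7 -223.    15. ]
 [ 512.5 -265.7   15. ]
 [ 434.1   90.4   15. ]]
centre [577.65965307 -66.31763685  15.        ]
[487.3  72.   35.9] 3.8 [486.2  69.7  42. ]
[498.2  19.7  38.9] 1.3 [497.7  19.   42. ]
[504.5 -10.9  39.2] 3.7 [503.9 -12.8  42. ]
[515.5 -64.3  39. ] 3.3 [514.8 -65.8  42. ]
[520.7 -93.8  42.3] 4.5 [520.5 -96.   42. ]
[ 532.6 -147.7   38.9] 2.5 [ 532.1 -148.7   42. ]
[ 538.5 -177.6   41.5] 2.8 [ 538.3 -179.    42. ]
[ 550.1 -230.1   41.1] 3.8 [ 549.9 -231.9   42. ]
edge [522.8  44.7  70.6] 9.6
edge [478.4 -42.9  77.1] 3.5
edge [ 495.6 -126.8   76.6] 3.1
edge [ 514.  -209.8   75.2] 1.0
```

```bash
python3 - <<'E'
import bench;print([ (k, getattr(bench,k)) for k in dir(bench) if not k.startswith('_')])
E
```

```text
[('PlanningError', <class 'bench.PlanningError'>), ('camera', <function make.<locals>.drawn_camera at 0x7fdc441300e0>), ('get_calibration', <function make.<locals>.<lambda> at 0x7fdc44130680>), ('get_state', <function make.<locals>.<lambda> at 0x7fdc441305e0>), ('sign_off', <function connect.<locals>.done at 0x7fdc440a3740>), ('tips_ahead', 8.0)]
```

Emit:
move_arm(rows=[{"dx":2.5,"dy":-5,"az":0.15,"claw":0},{"dx":2.5,"dy":-5,"az":0.15,"claw":0},{"dx":2.5,"dy":-5,"az":0.15,"claw":0},{"dx":2.5,"dy":-5,"az":0.15,"claw":0},{"dx":2.5,"dy":-5,"claw":0},{"dx":2.5,"dy":-5,"claw":0},{"dx":2.5,"dy":-5,"claw":0},{"dx":1,"dy":-3,"claw":0},{"claw":0}])

```text
schema error: expected keys dx, dy, dz, ax, ay, az, claw
```

Emit:
move_arm(rows=[{"dx":2.5,"dy":-5,"dz":0,"ax":0,"ay":0,"az":0.15,"claw":0},{"dx":2.5,"dy":-5,"dz":0,"ax":0,"ay":0,"az":0.15,"claw":0},{"dx":2.5,"dy":-5,"dz":0,"ax":0,"ay":0,"az":0.15,"claw":0},{"dx":2.5,"dy":-5,"dz":0,"ax":0,"ay":0,"az":0.15,"claw":0},{"dx":2.5,"dy":-5,"dz":0,"ax":0,"ay":0,"az":0,"claw":0},{"dx":2.5,"dy":-5,"dz":0,"ax":0,"ay":0,"az":0,"claw":0},{"dx":2.5,"dy":-5,"dz":0,"ax":0,"ay":0,"az":0,"claw":0},{"dx":1,"dy":-3,"dz":0,"ax":0,"ay":0,"az":0,"claw":0},{"dx":0,"dy":0,"dz":0,"ax":0,"ay":0,"az":0,"claw":0}])

```text
time_s: 1.23
eef_pos: [397.9, 111.9, 234.2]
orientation: [[-0.975, -0.222, -0.003], [-0.222, 0.975, -0.007], [0.004, -0.006, -1.0]]
contact_force: [-0.6, 1.0, 0.2]
finger_gap: -0.1
```

```bash
cat >> h.py <<'E'
X=np.array([.9796,.2008,0]);Y=np.array([-.2008,.9796,0])
H=dict(single=(493.5,45.4),bars=(510.8,-38),discs=(527.5,-121.2),stacks=(545,-204.4))
def st(n,lx):
    s=get_state();p=s["eef_pos"];g=np.array([*H[n],0])+lx*X
    print(s["time_s"],p.round(1),"go cm",((g-p)/10).round(2),"yaw tool y",np.arctan2(s["orientation"][1,1],s["orientation"][0,1]).round(3),"want",np.arctan2(Y[1],Y[0]).round(3),s["finger_gap"],s["orientation"][:,2].round(3))
E
python3 - <<'E'
from h import *
st("single",57);st("bars",-60);st("discs",-60);st("stacks",-60)
E
```

```text
1.225 [397.9 111.9 234.2] go cm [ 15.14  -5.5  -23.42] yaw tool y 1.794 want 1.773 -0.14311698870919562 [-0.003 -0.007 -1.   ]
1.225 [397.9 111.9 234.2] go cm [  5.41 -16.19 -23.42] yaw tool y 1.794 want 1.773 -0.14311698870919562 [-0.003 -0.007 -1.   ]
1.225 [397.9 111.9 234.2] go cm [  7.08 -24.51 -23.42] yaw tool y 1.794 want 1.773 -0.14311698870919562 [-0.003 -0.007 -1.   ]
1.225 [397.9 111.9 234.2] go cm [  8.83 -32.83 -23.42] yaw tool y 1.794 want 1.773 -0.14311698870919562 [-0.003 -0.007 -1.   ]
```

Go to the bin side of the leftmost tag, still high, then descend partly.

Emit:
move_arm(rows=[{"dx":5,"dy":-1.8,"dz":0,"ax":0,"ay":0,"az":0,"claw":0},{"dx":5,"dy":-1.8,"dz":0,"ax":0,"ay":0,"az":0,"claw":0},{"dx":5,"dy":-1.8,"dz":0,"ax":0,"ay":0,"az":0,"claw":0},{"dx":0,"dy":0,"dz":-4,"ax":0,"ay":0,"az":0,"claw":0},{"dx":0,"dy":0,"dz":-4,"ax":0,"ay":0,"az":0,"claw":0},{"dx":0,"dy":0,"dz":0,"ax":0,"ay":0,"az":0,"claw":0}])

```text
time_s: 1.98
eef_pos: [549.8, 68.0, 149.4]
orientation: [[-0.971, -0.237, -0.007], [-0.237, 0.971, 0.0], [0.007, 0.002, -1.0]]
contact_force: [0.3, -0.1, -0.3]
finger_gap: 0.5
```

```bash
python3 - <<'E'
from h import *
st("single",57)
for n,b in(("top",(135,255,255,420)),("scene",(120,260,230,400))):
    im=camera(n)[b[0]:b[1],b[2]:b[3],::-1]
    cv2.imwrite(f"pics/{n}2.png",cv2.resize(im,None,fx=4,fy=4,interpolation=cv2.INTER_CUBIC))
E
```

```text
1.975 [549.8  68.  149.4] go cm [ -0.04  -1.11 -14.94] yaw tool y 1.81 want 1.773 0.47688521592915667 [-0.007  0.    -1.   ]
```

View pics/scene2.png

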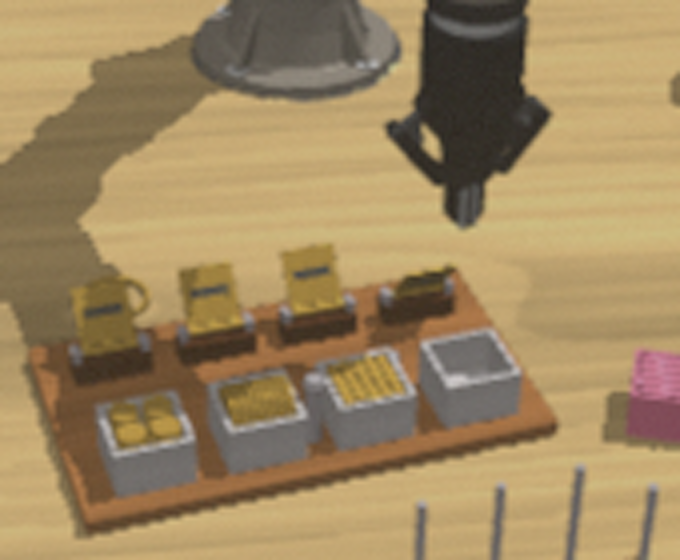

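View pics/top2.png

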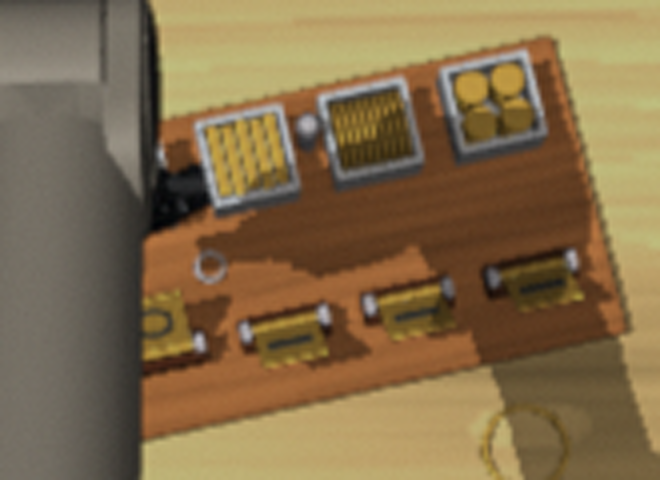

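Emit:
move_arm(rows=[{"dx":0,"dy":-1.1,"dz":-2.5,"ax":0,"ay":0,"az":-0.04,"claw":0},{"dx":0,"dy":0,"dz":-2.5,"ax":0,"ay":0,"az":0,"claw":0},{"dx":0,"dy":0,"dz":-2.2,"ax":0,"ay":0,"az":0,"claw":0},{"dx":0,"dy":0,"dz":0,"ax":0,"ay":0,"az":0,"claw":0}])

```text
time_s: 2.58
eef_pos: [559.6, 61.1, 89.8]
orientation: [[-0.979, -0.202, 0.019], [-0.202, 0.979, 0.007], [-0.02, 0.003, -1.0]]
contact_force: [-0.3, 0.5, -0.1]
finger_gap: 0.4
```

```bash
python3 - <<'E'
from h import *
st("single",57)
st("single",0)
p=get_state()["eef_pos"]-[0,0,8]
u,v=proj("scene",p);print("tip crop",(u-230)*4,(v-120)*4)
b=(120,260,230,400)
im=camera("scene")[b[0]:b[1],b[2]:b[3],::-1]
cv2.imwrite("pics/scene3.png",cv2.resize(im,None,fx=4,fy=4,interpolation=cv2.INTER_CUBIC))
E
```

```text
2.575 [559.6  61.1  89.8] go cm [-1.02 -0.42 -8.98] yaw tool y 1.774 want 1.773 0.3577547680400493 [ 0.019  0.007 -1.   ]
2.575 [559.6  61.1  89.8] go cm [-6.61 -1.57 -8.98] yaw tool y 1.774 want 1.773 0.3577547680400493 [ 0.019  0.007 -1.   ]
tip crop 448.00135986466967 291.99203059643173
```

View pics/scene3.png

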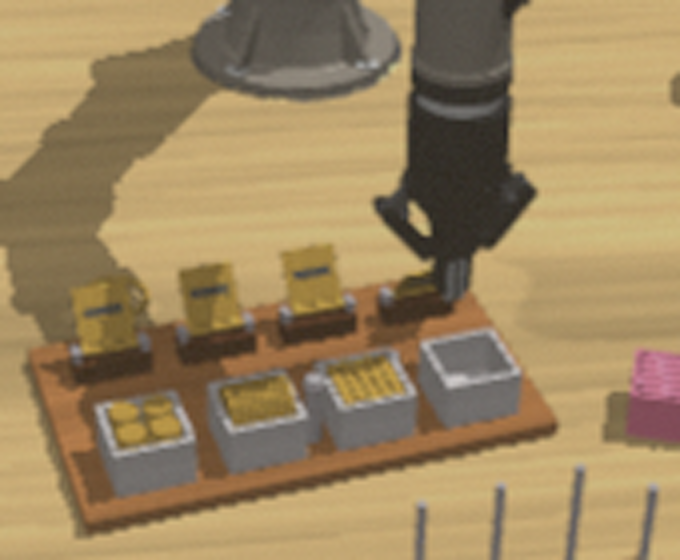

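Emit:
move_arm(rows=[{"dx":-1,"dy":-0.4,"dz":-1.6,"ax":0,"ay":0,"az":0,"claw":0},{"dx":0,"dy":0,"dz":0,"ax":0,"ay":0,"az":0,"claw":0},{"dx":-1.2,"dy":-0.25,"dz":0,"ax":0,"ay":0,"az":0,"claw":0},{"dx":-1.2,"dy":-0.25,"dz":0,"ax":0,"ay":0,"az":0,"claw":0},{"dx":-1.2,"dy":-0.25,"dz":0,"ax":0,"ay":0,"az":0,"claw":0},{"dx":-1.0,"dy":-0.2,"dz":0,"ax":0,"ay":0,"az":0,"claw":0},{"dx":0,"dy":0,"dz":0,"ax":0,"ay":0,"az":0,"claw":0}])

```text
time_s: 3.5
eef_pos: [508.3, 49.0, 84.1]
orientation: [[-0.978, -0.204, 0.039], [-0.203, 0.979, 0.012], [-0.04, 0.004, -0.999]]
contact_force: [-0.0, -0.4, 0.7]
finger_gap: 0.3
```

```bash
cat >> h.py <<'E'
def snap(k,n="scene"):
    b=(120,260,230,400) if n=="scene" else (135,255,255,420)
    im=camera(n)[b[0]:b[1],b[2]:b[3],::-1]
    cv2.imwrite(f"pics/{k}.png",cv2.resize(im,None,fx=4,fy=4,interpolation=cv2.INTER_CUBIC))
E
python3 - <<'E'
from h import *
st("single",0);snap("s4")
E
```

```text
3.5 [508.3  49.   84.1] go cm [-1.48 -0.36 -8.41] yaw tool y 1.776 want 1.773 0.2699877902482474 [ 0.039  0.012 -0.999]
```

View pics/s4.png

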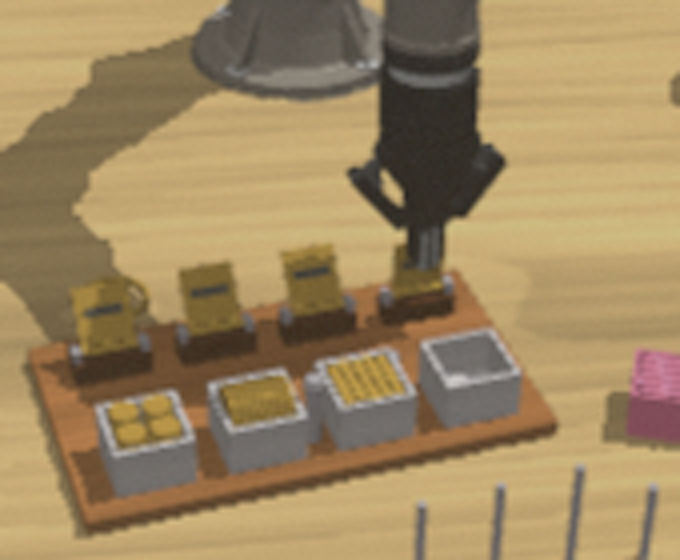

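Emit:
move_arm(rows=[{"dx":-1.2,"dy":-0.3,"dz":-0.5,"ax":0,"ay":0,"az":0,"claw":0},{"dx":-1.0,"dy":-0.2,"dz":0,"ax":0,"ay":0,"az":0,"claw":0},{"dx":0,"dy":0,"dz":0,"ax":0,"ay":0,"az":0,"claw":0},{"dx":0,"dy":0,"dz":0,"ax":0,"ay":0,"az":0,"claw":0}])

```text
time_s: 4.05
eef_pos: [488.2, 44.5, 79.6]
orientation: [[-0.978, -0.204, 0.043], [-0.204, 0.979, 0.012], [-0.044, 0.003, -0.999]]
contact_force: [-0.3, -0.3, 0.6]
finger_gap: -0.2
```

```bash

python3 - <<'E'
from h import *
st("single",0);snap("s5")
E
```

```text
4.05 [488.2  44.5  79.6] go cm [ 0.53  0.09 -7.96] yaw tool y 1.776 want 1.773 -0.24586317159211737 [ 0.043  0.012 -0.999]
```

View pics/s5.png

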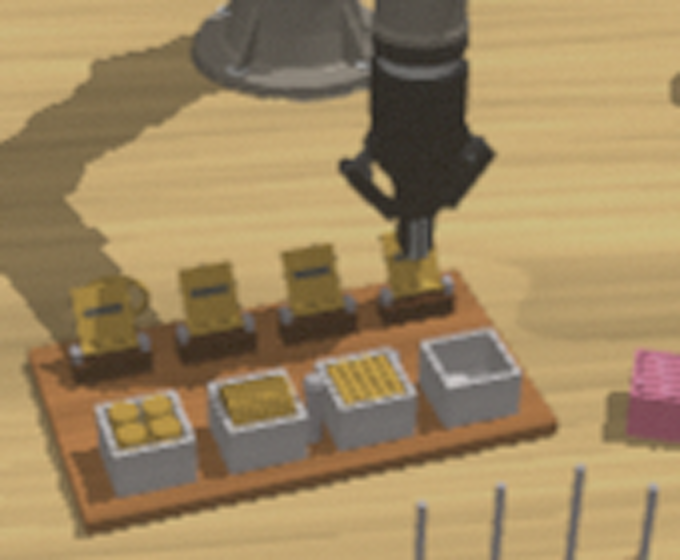

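Emit:
move_arm(rows=[{"dx":0.3,"dy":0,"dz":3,"ax":0,"ay":0,"az":0,"claw":0},{"dx":0,"dy":0,"dz":4,"ax":-0.01,"ay":0.04,"az":0,"claw":0},{"dx":-2,"dy":-3,"dz":0,"ax":0,"ay":0,"az":0,"claw":0},{"dx":-2,"dy":-3,"dz":0,"ax":0,"ay":0,"az":0,"claw":0},{"dx":0,"dy":-3,"dz":0,"ax":0,"ay":0,"az":0,"claw":0},{"dx":0,"dy":0,"dz":0,"ax":0,"ay":0,"az":0,"claw":0}])

```text
time_s: 4.85
eef_pos: [453.5, -47.2, 153.1]
orientation: [[-0.978, -0.206, 0.007], [-0.206, 0.978, 0.0], [-0.007, -0.001, -1.0]]
contact_force: [-0.0, -0.5, 0.7]
finger_gap: -0.0
```

```bash

python3 - <<'E'
from h import *
st("bars",-60);snap("s6")
E
```

```text
4.85 [453.5 -47.2 153.1] go cm [ -0.15  -0.29 -15.31] yaw tool y 1.779 want 1.773 -0.011592102148528249 [ 0.007  0.    -1.   ]
```

View pics/s6.png

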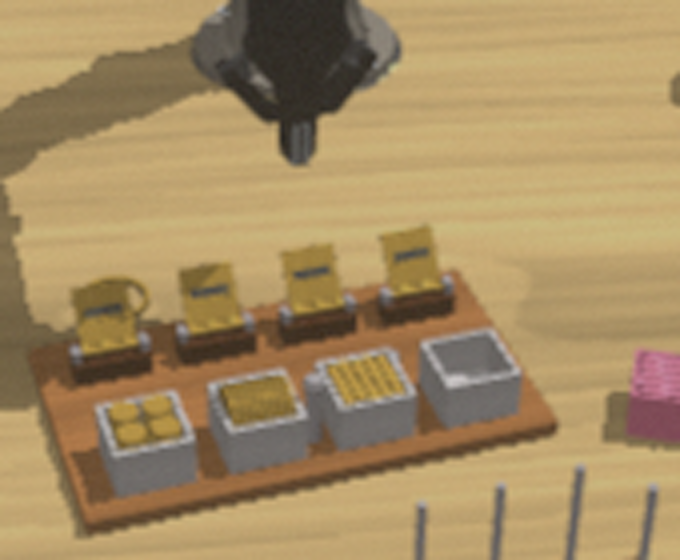

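Emit:
move_arm(rows=[{"dx":-0.8,"dy":-0.3,"dz":-2.5,"ax":0,"ay":0,"az":0,"claw":0},{"dx":-0.3,"dy":0,"dz":-2.5,"ax":0,"ay":0,"az":0,"claw":0},{"dx":-0.3,"dy":0,"dz":-2.5,"ax":0,"ay":0,"az":0,"claw":0},{"dx":0,"dy":0,"dz":0,"ax":0,"ay":0,"az":0,"claw":0}])

```text
time_s: 5.4
eef_pos: [441.8, -42.0, 76.5]
orientation: [[-0.976, -0.217, 0.009], [-0.217, 0.976, 0.005], [-0.01, 0.003, -1.0]]
contact_force: [-0.1, -0.7, 0.3]
finger_gap: -0.1
```

```bash

python3 - <<'E'
from h import *
st("bars",-60);st("bars",0)
E
```

```text
5.4 [441.8 -42.   76.5] go cm [ 1.02 -0.8  -7.65] yaw tool y 1.79 want 1.773 -0.052460586292819016 [ 0.009  0.005 -1.   ]
5.4 [441.8 -42.   76.5] go cm [ 6.9   0.4  -7.65] yaw tool y 1.79 want 1.773 -0.052460586292819016 [ 0.009  0.005 -1.   ]
```

Lateral offset of 10 mm; correct it, then push about 70 mm.

Emit:
move_arm(rows=[{"dx":0.6,"dy":-0.9,"dz":0,"ax":0,"ay":0,"az":0,"claw":0},{"dx":0.6,"dy":0.1,"dz":0,"ax":0,"ay":0,"az":0,"claw":0},{"dx":1.1,"dy":0.22,"dz":0,"ax":0,"ay":0,"az":0,"claw":0},{"dx":1.1,"dy":0.22,"dz":0,"ax":0,"ay":0,"az":0,"claw":0},{"dx":1.1,"dy":0.22,"dz":0,"ax":0,"ay":0,"az":0,"claw":0},{"dx":1.1,"dy":0.22,"dz":0,"ax":0,"ay":0,"az":0,"claw":0},{"dx":0.8,"dy":0.16,"dz":0,"ax":0,"ay":0,"az":0,"claw":0},{"dx":0,"dy":0,"dz":0,"ax":0,"ay":0,"az":0,"claw":0},{"dx":0,"dy":0,"dz":0,"ax":0,"ay":0,"az":0,"claw":0}])

```text
time_s: 6.52
eef_pos: [515.2, -37.9, 79.6]
orientation: [[-0.975, -0.22, 0.017], [-0.22, 0.975, 0.005], [-0.018, 0.001, -1.0]]
contact_force: [0.1, -0.2, 0.7]
finger_gap: -0.4
```

```bash

python3 - <<'E'
from h import *
st("bars",0);snap("s7")
E
```

```text
6.525 [515.2 -37.9  79.6] go cm [-0.44 -0.01 -7.96] yaw tool y 1.793 want 1.773 -0.37862215338921024 [ 0.017  0.005 -1.   ]
```

View pics/s7.png

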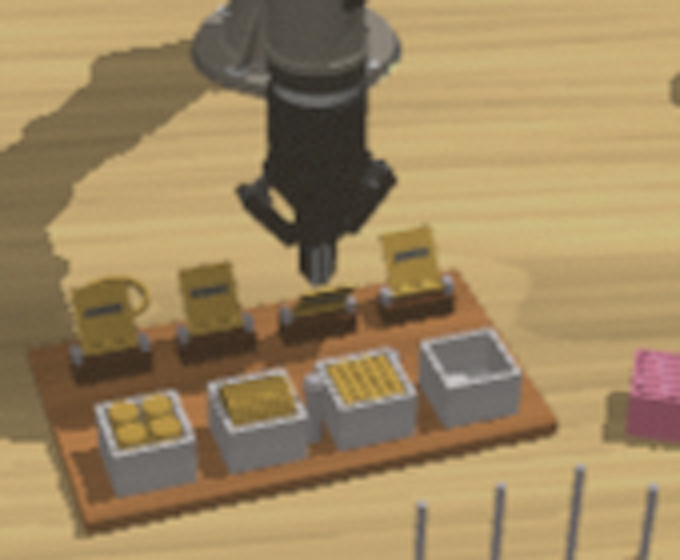

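Emit:
move_arm(rows=[{"dx":-0.3,"dy":0,"dz":3,"ax":0,"ay":0,"az":0,"claw":0},{"dx":0,"dy":0,"dz":3.5,"ax":0,"ay":0.02,"az":-0.02,"claw":0},{"dx":-2.4,"dy":-3.2,"dz":0,"ax":0,"ay":0,"az":0,"claw":0},{"dx":-2.4,"dy":-3.2,"dz":0,"ax":0,"ay":0,"az":0,"claw":0},{"dx":0,"dy":-3.3,"dz":0,"ax":0,"ay":0,"az":0,"claw":0},{"dx":0,"dy":0,"dz":0,"ax":0,"ay":0,"az":0,"claw":0}])

```text
time_s: 7.32
eef_pos: [459.5, -137.4, 146.7]
orientation: [[-0.98, -0.2, -0.005], [-0.2, 0.98, 0.006], [0.003, 0.007, -1.0]]
contact_force: [0.1, 0.5, -0.4]
finger_gap: -0.1
```

```bash

python3 - <<'E'
from h import *
st("discs",-65)
E
```

```text
7.325 [ 459.5 -137.4  146.7] go cm [  0.43   0.31 -14.67] yaw tool y 1.772 want 1.773 -0.14410542167806187 [-0.005  0.006 -1.   ]
```

Emit:
move_arm(rows=[{"dx":0.3,"dy":0.2,"dz":-2.4,"ax":0,"ay":0,"az":0,"claw":0},{"dx":0,"dy":0,"dz":-2.4,"ax":0,"ay":0,"az":0,"claw":0},{"dx":0,"dy":0,"dz":-2.2,"ax":0,"ay":0,"az":0,"claw":0},{"dx":0,"dy":0,"dz":0,"ax":0,"ay":0,"az":0,"claw":0}])

```text
time_s: 7.82
eef_pos: [462.3, -131.6, 75.2]
orientation: [[-0.979, -0.202, -0.004], [-0.202, 0.979, 0.01], [0.002, 0.011, -1.0]]
contact_force: [-0.9, 0.6, 0.5]
finger_gap: -0.1
```

```bash

python3 - <<'E'
from h import *
st("discs",-60);st("discs",0)
E
```

```text
7.825 [ 462.3 -131.6   75.2] go cm [ 0.64 -0.16 -7.52] yaw tool y 1.774 want 1.773 -0.13032680687943302 [-0.004  0.01  -1.   ]
7.825 [ 462.3 -131.6   75.2] go cm [ 6.52  1.04 -7.52] yaw tool y 1.774 want 1.773 -0.13032680687943302 [-0.004  0.01  -1.   ]
```

Emit:
move_arm(rows=[{"dx":1.0,"dy":0.0,"dz":0,"ax":0,"ay":0,"az":0,"claw":0},{"dx":1.1,"dy":0.2,"dz":0,"ax":0,"ay":0,"az":0,"claw":0},{"dx":1.1,"dy":0.2,"dz":0,"ax":0,"ay":0,"az":0,"claw":0},{"dx":1.1,"dy":0.22,"dz":0,"ax":0,"ay":0,"az":0,"claw":0},{"dx":1.1,"dy":0.22,"dz":0,"ax":0,"ay":0,"az":0,"claw":0},{"dx":0.6,"dy":0.12,"dz":0,"ax":0,"ay":0,"az":0,"claw":0},{"dx":0,"dy":0,"dz":0,"ax":0,"ay":0,"az":0,"claw":0},{"dx":0,"dy":0,"dz":0,"ax":0,"ay":0,"az":0,"claw":0}])

```text
time_s: 8.82
eef_pos: [529.9, -120.4, 78.1]
orientation: [[-0.979, -0.204, 0.002], [-0.204, 0.979, 0.01], [-0.004, 0.009, -1.0]]
contact_force: [-0.9, 0.5, 0.5]
finger_gap: 0.0
```

```bash

python3 - <<'E'
from h import *
st("discs",0);snap("s8")
E
```

```text
8.825 [ 529.9 -120.4   78.1] go cm [-0.24 -0.08 -7.81] yaw tool y 1.777 want 1.773 0.04118704055526852 [ 0.002  0.01  -1.   ]
```

View pics/s8.png

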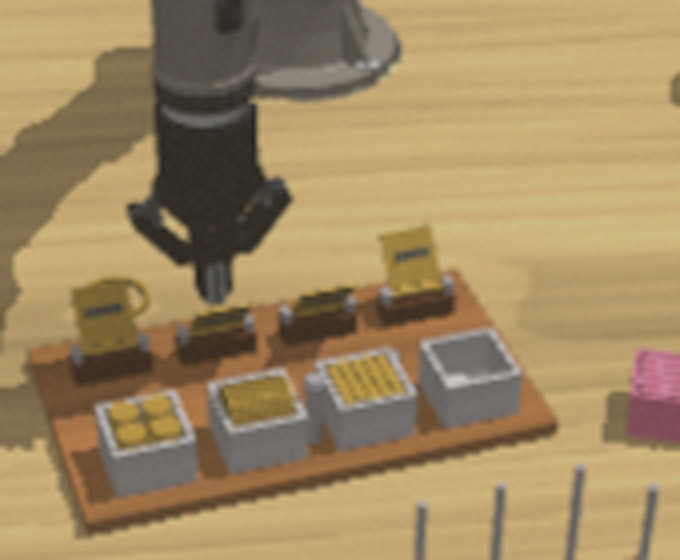

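Discs tag is over. Same for stacks.

Emit:
move_arm(rows=[{"dx":-0.3,"dy":0,"dz":3,"ax":0,"ay":0,"az":0,"claw":0},{"dx":0,"dy":0,"dz":3.5,"ax":0,"ay":0,"az":0,"claw":0},{"dx":-2.3,"dy":-3.2,"dz":0,"ax":0,"ay":0,"az":0,"claw":0},{"dx":-2.3,"dy":-3.2,"dz":0,"ax":0,"ay":0,"az":0,"claw":0},{"dx":0,"dy":-3.1,"dz":0,"ax":0,"ay":0,"az":0,"claw":0},{"dx":0,"dy":0,"dz":0,"ax":0,"ay":0,"az":0,"claw":0}])

```text
time_s: 9.62
eef_pos: [476.3, -217.9, 145.3]
orientation: [[-0.979, -0.203, 0.001], [-0.203, 0.979, 0.01], [-0.003, 0.01, -1.0]]
contact_force: [0.9, 0.1, 0.1]
finger_gap: 0.2
```

```bash

python3 - <<'E'
from h import *
st("stacks",-65)
E
```

```text
9.625 [ 476.3 -217.9  145.3] go cm [  0.51   0.05 -14.53] yaw tool y 1.776 want 1.773 0.1912722526500633 [ 0.001  0.01  -1.   ]
```

Emit:
move_arm(rows=[{"dx":0.3,"dy":-0.1,"dz":-2.4,"ax":0,"ay":0,"az":0,"claw":0},{"dx":0,"dy":0,"dz":-2.4,"ax":0,"ay":0,"az":0,"claw":0},{"dx":0,"dy":0,"dz":-2.1,"ax":0,"ay":0,"az":0,"claw":0},{"dx":0,"dy":0,"dz":0,"ax":0,"ay":0,"az":0,"claw":0}])

```text
time_s: 10.12
eef_pos: [479.3, -214.6, 74.6]
orientation: [[-0.979, -0.206, 0.001], [-0.206, 0.979, 0.015], [-0.005, 0.014, -1.0]]
contact_force: [0.6, 0.5, -0.1]
finger_gap: 0.1
```

```bash

python3 - <<'E'
from h import *
st("stacks",-60);st("stacks",0)
E
```

```text
10.125 [ 479.3 -214.6   74.6] go cm [ 0.69 -0.18 -7.46] yaw tool y 1.778 want 1.773 0.09542894635309675 [ 0.001  0.015 -1.   ]
10.125 [ 479.3 -214.6   74.6] go cm [ 6.57  1.02 -7.46] yaw tool y 1.778 want 1.773 0.09542894635309675 [ 0.001  0.015 -1.   ]
```

Emit:
move_arm(rows=[{"dx":1.0,"dy":0.0,"dz":0,"ax":0,"ay":0,"az":0,"claw":0},{"dx":1.1,"dy":0.2,"dz":0,"ax":0,"ay":0,"az":0,"claw":0},{"dx":1.1,"dy":0.2,"dz":0,"ax":0,"ay":0,"az":0,"claw":0},{"dx":1.1,"dy":0.22,"dz":0,"ax":0,"ay":0,"az":0,"claw":0},{"dx":1.1,"dy":0.22,"dz":0,"ax":0,"ay":0,"az":0,"claw":0},{"dx":0.6,"dy":0.12,"dz":0,"ax":0,"ay":0,"az":0,"claw":0},{"dx":0,"dy":0,"dz":0,"ax":0,"ay":0,"az":0,"claw":0},{"dx":0,"dy":0,"dz":0,"ax":0,"ay":0,"az":0,"claw":0},{"dx":-0.3,"dy":0,"dz":3,"ax":0,"ay":0,"az":0,"claw":0},{"dx":0,"dy":0,"dz":4,"ax":0,"ay":0,"az":0,"claw":0},{"dx":-3,"dy":-4,"dz":3,"ax":0,"ay":0,"az":0,"claw":0},{"dx":-3,"dy":-5,"dz":3,"ax":0,"ay":0,"az":0,"claw":0},{"dx":-2,"dy":-5,"dz":0,"ax":0,"ay":0,"az":0,"claw":0},{"dx":0,"dy":-5,"dz":0,"ax":0,"ay":0,"az":0,"claw":0},{"dx":0,"dy":-5,"dz":0,"ax":0,"ay":0,"az":0,"claw":0},{"dx":0,"dy":0,"dz":0,"ax":0,"ay":0,"az":0,"claw":0}])

```text
time_s: 12.12
eef_pos: [454.4, -449.5, 211.7]
orientation: [[-0.978, -0.207, 0.004], [-0.207, 0.978, 0.014], [-0.007, 0.013, -1.0]]
contact_force: [-0.6, 0.4, -0.0]
finger_gap: -0.1
```

```bash

python3 - <<'E'
from h import *
st("stacks",0);snap("s9");snap("t9","top")
a,b=camera("top"),camera("scene")
o=cv2.imread("pics/top0.png")
cv2.imwrite("pics/full9.png",a[:,:,::-1])
E
```

```text
12.125 [ 454.4 -449.5  211.7] go cm [  9.06  24.51 -21.17] yaw tool y 1.779 want 1.773 -0.08121900098523092 [ 0.004  0.014 -1.   ]
```

View pics/s9.png

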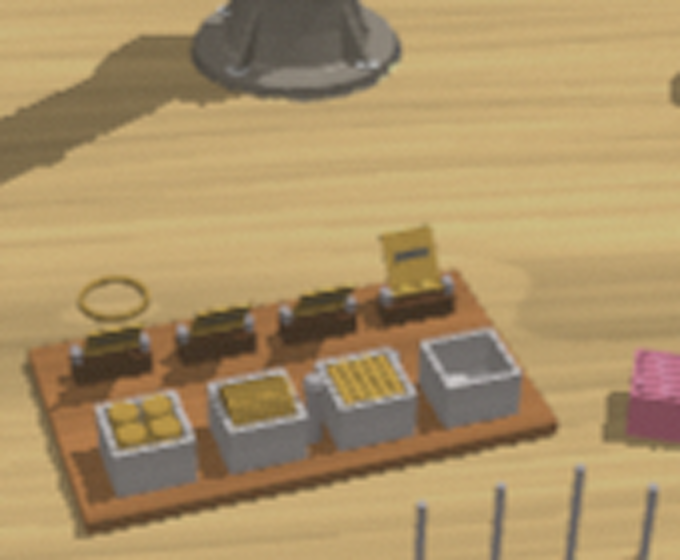

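View pics/t9.png

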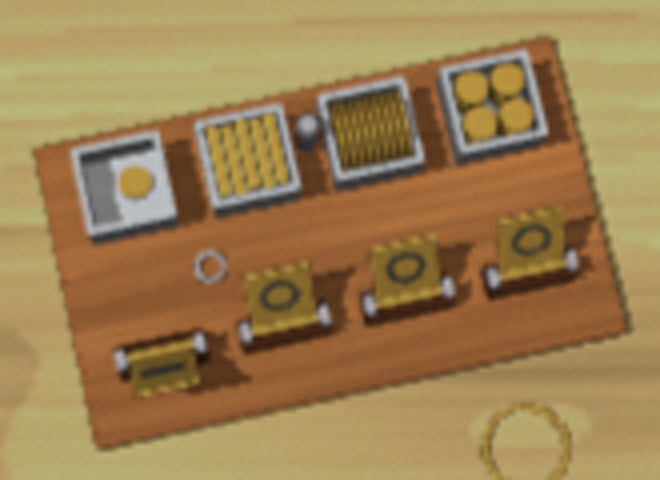

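View pics/full9.png

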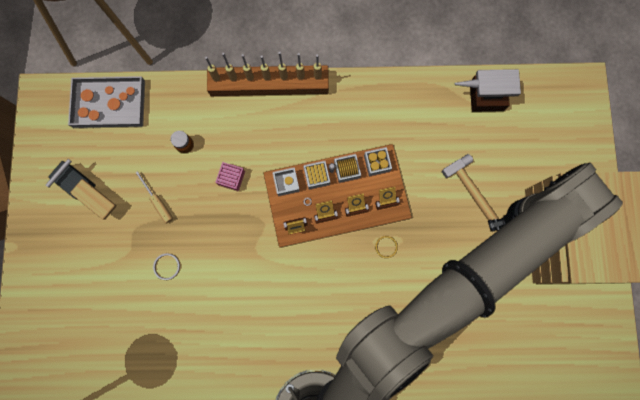

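Emit:
move_arm(rows=[{"dx":-3,"dy":4,"dz":2,"ax":0,"ay":0,"az":0,"claw":0},{"dx":-3,"dy":4,"dz":2,"ax":0,"ay":0,"az":0,"claw":0},{"dx":0,"dy":0,"dz":0,"ax":0,"ay":0,"az":0,"claw":0},{"dx":0,"dy":0,"dz":0,"ax":0,"ay":0,"az":0,"claw":0}])

```text
time_s: 12.82
eef_pos: [401.4, -352.4, 249.8]
orientation: [[-0.973, -0.231, 0.006], [-0.23, 0.973, 0.027], [-0.012, 0.024, -1.0]]
contact_force: [0.2, -0.4, -0.1]
finger_gap: 0.0
```

```bash

python3 - <<'E'
from h import *
cv2.imwrite("pics/full10.png",camera("scene")[:,:,::-1])
E
```

```text
(no output)
```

View pics/full10.png

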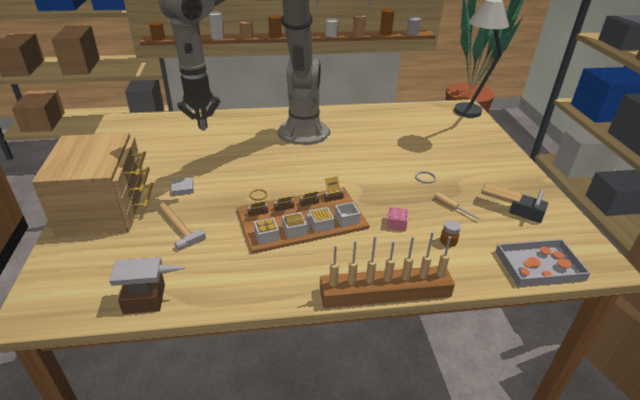

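The arm is clear of everything, and bins and loose items are where they were.

```bash
python3 -c "
from bench import *
print(sign_off())"
```

```text
the job is handed in; nothing more can be done
None
```

All four tags started the wrong way round, so I pushed each one over with the shut fingertips. I handed the job in at about 13 s of the 54 s allowed.

- **Tags:** The last top and scene pictures show the tags in front of the bars, discs and stacks bins leaning to their bins, ring face up. The tag in front of the bin with the single blank leans away, bar face up.
- **Everything else:** By eye, the bins, ring, punch and the other items I could see were where they started, compared with the first pictures. The arm was clear of everything, and the force readings I took stayed around 1 N.
- **Checks that disagreed:** The two cameras put the board about 6 mm apart in x and 4 mm in y. I worked mainly from the top camera's positions, with the board centre averaged between the two. The arm also drifted up to 10 mm during some descents, so I corrected its position before pushing where the offset was large.

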